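Start and run home the cover nut of an analyser deck

TASK

One of the two dark paddle nuts on the white covers still stands high on its spigot, its paddle askew to the black lines on its cover, because its thread has not caught. Turn that nut backward (counter-clockwise from above) until it drops into the thread, then turn it forward (clockwise) until it is home, its paddle in line with those lines, and let go. Leave the other nut, which is already home, as it is.

Things in the scene. Friction and masses are not known exactly. Their poses are not given: they have to be found in the camera images.
- nut_grip (a point): Dark plastic nut standing high: ribbed hub 40 mm diameter, 16 high; upright paddle on top 60 long, 12 thick, 32 high. Over the middle of a fixed white 130 mm square cover. Point: on the axis, 10 mm below the paddle top, 22 above the hub; x along the paddle, z up. 84 mm above the table at the start (10 mm gap under the hub), 74 when home. Moves only about and along its upright axis; under 0.3 N m.
- nut_turn (a joint): Turn of that nut, rad, growing clockwise from above. Starts 0.2 to 0.6. Turned back it is free of the thread end below -0.15 (stop at -0.7) and falls by its weight; a firm grip holds it up, so slacken or lower. Then forward to home, 1.05, a hard stop: paddle in line with the cover's two black lines (at 0 it is 60 degrees counter-clockwise of them). Forward without the drop leaves it high.
- nut_drop (a joint): How far that nut has come down, in m: 0 at the start, 0.0065 when it has dropped into the thread start; it then runs down evenly as it is turned forward, to 0.010 when home on its seat, with no gap left under the hub.
- done_nut (a joint): Turn in rad of the other, identical nut, already home (no gap under its hub) on an identical cover 0.2 m or more away: 0 as it stands, negative if turned backward. To be left as it is. A third such nut lies loose on the table and is not needed.
Things that resemble listed ones, but are neither listed nor needed, are in the scene too. What is shaped like the part that bears nut_grip but yellow is not meant.

How it is judged:
By the outcome, as a careful person would: the job done as asked, in the order asked, and still so for the second after the job is handed in, with the robot touching nothing.
It also fails if it takes over 35 s, if anything falls off the work surface, if the arm or the gripper's body presses on something with over 40 N, if the wrist force passes 120 N, or if a joint passes its speed limit or range.

ROBOT

A 6-joint arm with a two-finger parallel gripper is mounted at the origin on the work surface. World frame = base frame: x ahead of the robot, y to its left, z up, the work surface at z = 0. Lengths are in mm, angles in rad, forces in N, time in s.
With the tool pointing down it reaches from about 275 to 750 mm from the base axis. Payload 10.2 kg.
Tool frame: the origin (TCP) lies midway between the tips of the shut fingers; the grasp point (between the pads) lies 19 mm behind it; x points along the fingers, y is the direction in which the jaws open and shut, and the axes are right-handed (so a half turn about x gives the same grasp; the last joint's range is limited). The gripper opens to 85 mm and grips with 20 to 120 N. Pads are 22 mm wide; open, the fingers measure 114 mm over their backs; the gripper's body (76 mm by 85 mm) begins 54 mm behind the grasp point. The pads swing forward as they close: fully open they stand 13 mm farther back than shut.
Start: joints at [-1.458, 0.313, 1.498, -0, 1.331, -0.223], TCP at [172.988, -495.688, 231.294] pointing down, gripper open.
Joint ranges: [-2.94, 2.94], [-0.97, 2.17], [0.19, 2.56], [-1.23, 4.37], [0.02, 3.11], [-2.88, 2.88]. Speed limits (rad/s): [2.39, 2.39, 3.01, 3.14, 3.14, 3.14].

INTERFACE

Orientations are given as a unit quaternion [w, x, y, z].
In Python, from rig import sense, capture, get_calibration, finish_job gives the robot as it stands.
- The arm moves only by the tool jog_arm, never from a script. Its argument "increments" is a list of rows, each an object of numbers: "rx", "ry", "rz": the turn, a rotation vector about the tool's x, y, z in rad; "x", "y", "z": the shift along the tool's x, y, z in mm; "hand": the finger opening in mm, from 0 to 85.4. A call has 1 to 5 rows; each row shifts and turns the commanded pose from where the row before left it, along the tool's axes as they then stand; what a row does not reach is not made up. A row lasts 1/8 s, in which the tool goes at most 62.5 mm and 10.7 degrees, less where a joint would pass 70% of its speed; a pose out of reach is approached as far as the arm can. A call with a gripper value outside its range is refused whole. The fingers move at their own pace and stop on an object; "force" is the grip in N (left out, the last holds). Time passes only in rows, so rows that do not move let the fingers close. It gives the time, the measured TCP pose, the force and the opening at its end, in the units of the state.
- sense(): the state, without advancing time (a new reading comes with each control period).
- capture(name): name is "scene" or "top"; returns the picture (420x560x3 uint8, red, green, blue); there is no depth.
- get_calibration(name): a dict with "camera_matrix" (3x3 intrinsics, pixels), "R" (3x3) and "t" (3): a world point X has camera coordinates R X + t. Camera axes: x right, y down, z forward; pixel columns grow to the right and rows downward; lengths in mm; the calibration is good to about 2 mm. A picture is of the moment at which its call begins. get_calibration takes no time and is no camera call.
- finish_job(): hands the job in, once; it reports no verdict.
The state is a dict: "time_s": time; "joints": joint angles; "dq": joint speeds; "tau": joint torques, N m; "eef_pos": TCP position; "ee_rot": TCP orientation; "force": force on the tool from outside, world axes, zero at the start; "wrist_torque": the same for the moment, N m; "grip_width": opening from 0.0 (shut) to 1.0 (fully open).
Only numpy, scipy, OpenCV 4.12 (cv2) and the standard library are available. Lean on these libraries where they do the work, as an engineer would, in place of code of your own. Each camera call takes 0.05 s, during which the arm holds its last target.

## Working session

There is one attempt and no reset: what is moved stays moved. The work goes in short steps, Python scripts to look and compute and a tool call to move; the robot and the scene stay as the last step left them, time stands still between calls to the robot, and variables do not carry over. Pictures are saved under pics/ and viewed, and the job is handed in when it is done.

Besides the shell and the picture viewer there is one more tool, called after "Request:" as name(argument=value, ...) on one line, values as JSON. jog_arm: Moves the arm, as the interface text tells. Its arguments: {"type":"object","properties":{"increments":{"type":"array","items":{"type":"object","properties":{"rx":{"type":"number"},"ry":{"type":"number"},"rz":{"type":"number"},"x":{"type":"number"},"y":{"type":"number"},"z":{"type":"number"},"hand":{"type":"number"}}}},"force":{"type":"number"}},"required":["increments"]}

```bash
mkdir -p pics; python3 - <<'E'
from rig import *
import cv2,numpy as np
for n in("scene","top"):
    im=capture(n);cv2.imwrite(f"pics/{n}0.png",im[:,:,::-1]);c=get_calibration(n)
    print(n,{k:np.round(np.array(v),3).tolist() for k,v in c.items()})
print(sense())
E
```

```text
scene {'camera_matrix': [[465.302, 0.0, 276.254], [0.0, 465.302, 209.809], [0.0, 0.0, 1.0]], 'R': [[0.131, 0.991, 0.019], [0.53, -0.054, -0.846], [-0.838, 0.121, -0.532]], 't': [-18.052, -160.435, 1579.564]}
top {'camera_matrix': [[416.992, 0.0, 277.403], [0.0, 416.992, 209.634], [0.0, 0.0, 1.0]], 'R': [[-0.002, -1.0, -0.029], [-0.99, 0.006, -0.141], [0.141, 0.028, -0.99]], 't': [-17.248, 468.514, 912.353]}
{'time_s': 0.1, 'joints': array([-1.45839795e+00,  3.13385916e-01,  1.49835547e+00,  1.11006795e-05,
        1.33095787e+00, -2.23403671e-01]), 'dq': array([ 0.0004266 , -0.00067298, -0.00252392,  0.00040595,  0.00028545,
        0.00027501]), 'tau': array([ 3.14125726e-03, -4.12898505e+01, -2.60141873e+01, -1.34034763e-04,
        3.05221372e-03,  7.62376573e-06]), 'eef_pos': array([ 172.96584695, -495.45957381,  230.79857566]), 'ee_rot': array([ 0.11777555,  0.6971888 ,  0.11855641, -0.69713778]), 'force': array([ 0.45371917, -0.16786516,  0.04163233]), 'wrist_torque': array([0.00535139, 0.02308252, 0.00065351]), 'grip_width': 1.001610725142578}
```

View pics/scene0.png

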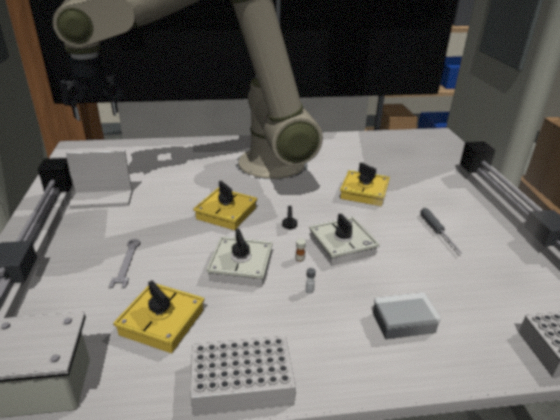

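View pics/top0.png

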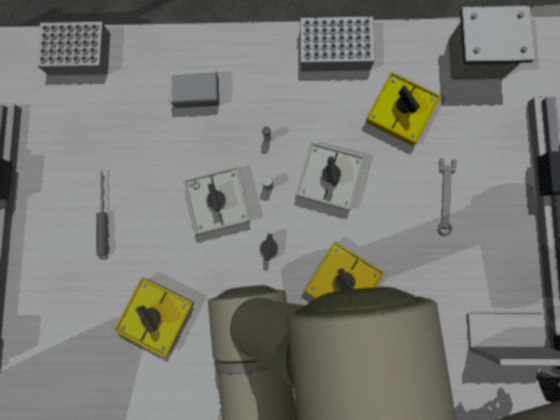

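In the top view the white covers are at (332,176) and (217,200). The yellow ones at (403,107), (343,280) and (150,317) and the loose nut at (269,247) are excluded. Next, close crops of both white covers.

```bash
python3 - <<'E'
import cv2,numpy as np
s=cv2.imread("pics/scene0.png");t=cv2.imread("pics/top0.png")
f=lambda im,x,y:cv2.resize(im[y-40:y+40,x-40:x+40],(390,290) if 0 else (300,300),interpolation=cv2.INTER_CUBIC)
g=np.vstack([np.hstack([f(t,332,176),f(t,217,200)]),np.hstack([f(s,240,255),f(s,343,238)])])
cv2.imwrite("pics/crop0.png",g)
E
```

```text
(no output)
```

View pics/crop0.png

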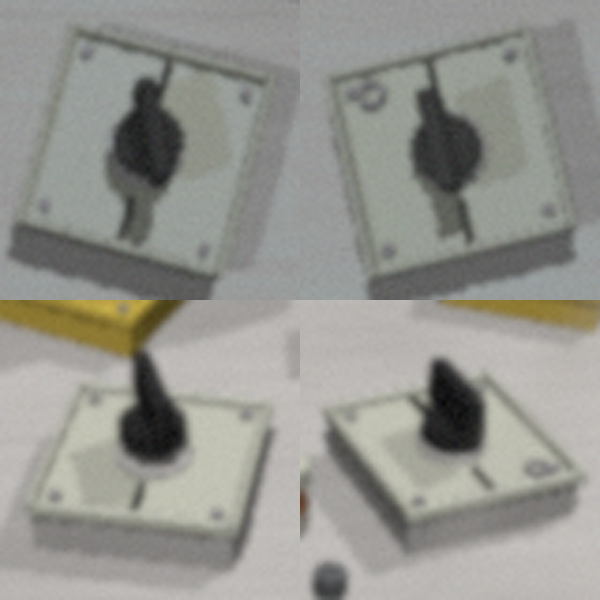

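```bash
cat > h.py <<'E'
import numpy as np,cv2
from rig import get_calibration
def cal(n):
    c=get_calibration(n);return np.array(c["camera_matrix"]),np.array(c["R"]),np.array(c["t"])
def ray(n,uv):
    K,R,t=cal(n);d=R.T@np.linalg.inv(K)@np.array([uv[0],uv[1],1.]);return -R.T@t,d/np.linalg.norm(d)
def plane(n,uv,z):
    o,d=ray(n,uv);return o+d*(z-o[2])/d[2]
def tri(a,b):
    o1,d1=ray("scene",a);o2,d2=ray("top",b)
    A=np.stack([d1,-d2],1);s=np.linalg.lstsq(A,o2-o1,rcond=None)[0]
    p,q=o1+d1*s[0],o2+d2*s[1];return (p+q)/2,np.linalg.norm(p-q)
def proj(n,X):
    K,R,t=cal(n);p=K@(R@np.array(X,float)+t);return p[:2]/p[2]
E
python3 - <<'E'
from h import *
top=[np.array(p)/3.75+[292,136]-.37 for p in[(87,54),(246,97),(203,251),(43,207)]]
sc=[np.array([p[0],p[1]])/3.75+[200,215]-.37 for p in[(95,99),(246,115),(217,215),(55,197)]]
# scene screws correspond: scene up=-x ; scene right=+y ; top up=+x, top left=+y
m=[2,3,0,1]
P=[]
for i,j in enumerate(m):
    p,e=tri(sc[i],top[j]);P.append(p);print(p.round(1),round(e,1))
P=np.array(P);c=P.mean(0);print("c",c.round(1))
z=c[2]
Q=np.array([plane("top",q,z) for q in top]);print(Q.round(1),Q.mean(0))
for n,pp in(("top",top),("scene",sc)):
    for z in(28,30,36):
        print(n,z,np.mean([plane(n,q,z) for q in pp],0).round(1))
a=Q[0]-Q[3];b=Q[1]-Q[2];print("ang deg",np.degrees(np.arctan2(a[1],a[0])),np.degrees(np.arctan2(b[1],b[0])))
for n,o in(("scene0",(215,220)),("top0",(307,151))):
    im=cv2.imread(f"pics/{n}.png")[o[1]:o[1]+50,o[0]:o[0]+50].astype(float)
    im=np.clip(im*2.2 if n=="top0" else im*1.8,0,255).astype(np.uint8)
    im=(255*(im/255.)**.6).astype(np.uint8)
    cv2.imwrite(f"pics/z{n}.png",cv2.resize(im,(400,400),interpolation=cv2.INTER_CUBIC))
cv2.imwrite("pics/z.png",np.hstack([cv2.imread("pics/ztop0.png"),cv2.imread("pics/zscene0.png")]))
E
```

```text
[ 483.5 -173.1   34.2] 0.9
[511.2 -77.3  34.1] 0.7
[ 607.  -105.4   32.8] 0.7
[ 579.  -201.4   32.5] 1.9
c [ 545.2 -139.3   33.4]
[[ 606.8 -105.7   33.4]
 [ 578.7 -202.2   33.4]
 [ 483.6 -173.7   33.4]
 [ 511.3  -77.6   33.4]] [ 545.11007917 -139.80320261   33.37324211]
top 28 [ 546.3 -140.3   28. ]
top 30 [ 545.9 -140.1   30. ]
top 36 [ 544.5 -139.5   36. ]
scene 28 [ 538.3 -138.4   28. ]
scene 30 [ 540.9 -138.6   30. ]
scene 36 [ 548.6 -138.9   36. ]
ang deg -16.359416124148236 -16.696302851159324
```

View pics/z.png

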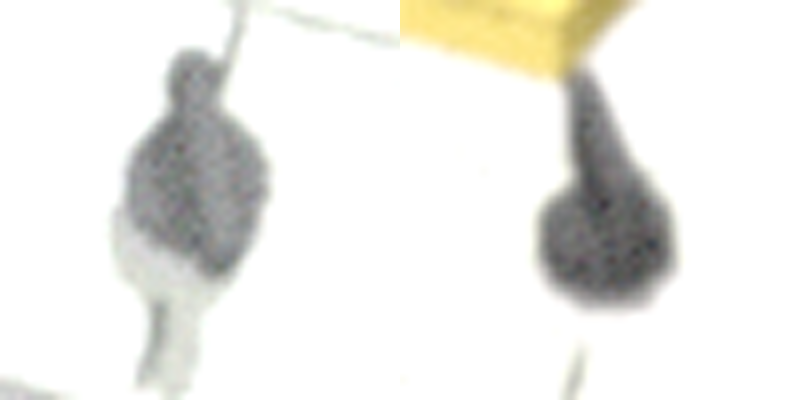

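```bash
python3 - <<'E'
from h import *
a=plane("top",(307+197/8,151+62/8),90);b=plane("top",(307+215/8,151+262/8),90)
print(a,b,np.degrees(np.arctan2(a[1]-b[1],a[0]-b[0])))
for ph in(8,14,20,26,32):
    r=np.radians(ph);d=np.array([np.cos(r),np.sin(r),0])*27;c=np.array([545,-139.5,94.])
    print(ph,[((proj("top",c+s*d+[0,0,dz])-[307,151])*8).round(0).tolist() for dz in(0,-30) for s in(1,-1)],[((proj("scene",c+s*d+[0,0,dz])-[215,220])*8).round(0).tolist() for dz in(0,-30) for s in(1,-1)])
E
```

```text
[ 570.55566236 -137.93188964   90.        ] [ 515.53432654 -141.62553529   90.        ] 3.8405692986978517
8 [[190.0, 54.0], [223.0, 249.0], [180.0, 82.0], [211.0, 271.0]] [[217.0, 171.0], [178.0, 64.0], [219.0, 257.0], [181.0, 149.0]]
14 [[180.0, 56.0], [233.0, 247.0], [170.0, 84.0], [221.0, 269.0]] [[227.0, 169.0], [169.0, 66.0], [229.0, 256.0], [171.0, 150.0]]
20 [[170.0, 59.0], [243.0, 244.0], [160.0, 87.0], [231.0, 266.0]] [[236.0, 167.0], [160.0, 68.0], [238.0, 253.0], [162.0, 153.0]]
26 [[160.0, 63.0], [253.0, 240.0], [151.0, 91.0], [240.0, 262.0]] [[245.0, 164.0], [151.0, 71.0], [247.0, 250.0], [154.0, 155.0]]
32 [[151.0, 68.0], [262.0, 234.0], [142.0, 96.0], [249.0, 257.0]] [[254.0, 161.0], [142.0, 74.0], [255.0, 247.0], [146.0, 159.0]]
```

```bash
cat >> h.py <<'E'
from scipy.spatial.transform import Rotation as Rt
def tool(s):
    w,x,y,z=s["ee_rot"];return Rt.from_quat([x,y,z,w]).as_matrix()
def rep(goal=None,paddle=None):
    from rig import sense
    s=sense();M=tool(s);p=s["eef_pos"]
    print("t",round(s["time_s"],2),"p",p.round(1),"q",s["joints"].round(3),"F",s["force"].round(1),"T",s["wrist_torque"].round(2),"g",round(s["grip_width"],3))
    print("axes x,y,z:",M.T.round(3).tolist())
    ya=np.degrees(np.arctan2(M[1,1],M[0,1]));print("paddle-dir of jaws (deg)",((ya-90+90)%180-90).round(2))
    if goal is not None: print("shift in tool axes",(M.T@(np.array(goal)-p)).round(1))
    if paddle is not None:
        # target M: x down, y = perpendicular
        for k in(0,180):
            r=np.radians(paddle+90+k);X=np.array([0,0,-1.]);Y=np.array([np.cos(r),np.sin(r),0]);G=np.stack([X,Y,np.cross(X,Y)],1)
            print("rotvec tool",k,Rt.from_matrix(M.T@G).as_rotvec().round(3), "shift",(M.T@(np.array(goal)-p)).round(1) if goal is not None else "")
E
python3 -c "
from h import *
rep([545,-139.5,180],8.5)"
```

```text
t 0.1 p [ 173.  -495.5  230.8] q [-1.458  0.313  1.498  0.     1.331 -0.223] F [ 0.5 -0.2  0. ] T [0.01 0.02 0.  ] g 1.002
axes x,y,z: [[-0.0, 0.001, -1.0], [0.33, -0.944, -0.001], [-0.944, -0.33, -0.0]]
paddle-dir of jaws (deg) 19.24
shift in tool axes [  51.1 -213.4 -468.5]
rotvec tool 0 [-2.954e+00 -2.000e-03 -0.000e+00] shift [  51.1 -213.4 -468.5]
rotvec tool 180 [ 0.187 -0.     0.001] shift [  51.1 -213.4 -468.5]
```

Request:
jog_arm(increments=[{"y": -22,"z": -47},{"y": -22,"z": -47},{"y": -22,"z": -47},{"y": -22,"z": -47},{"y": -22,"z": -47}])

```text
schema error: expected keys rx, ry, rz, x, y, z, hand
```

Request:
jog_arm(increments=[{"y": -21,"z": -47},{"y": -21,"z": -47},{"y": -21,"z": -47},{"y": -21,"z": -47},{"y": -20,"z": -46,"x": 20}])

```text
schema error: expected keys rx, ry, rz, x, y, z, hand
```

Request:
jog_arm(increments=[{"x": 10,"rx": 0.1},{"x": 10,"rx": 0.087},{}])

```text
schema error: expected keys rx, ry, rz, x, y, z, hand
```

```bash
python3 -c "
from h import *
from rig import capture
rep([545,-139.5,65],8.5)
a=capture('scene');b=capture('top')
cv2.imwrite('pics/s1.png',cv2.resize(np.hstack([a[160:300,170:310],b[106:246,262:402]]),(800,400),interpolation=cv2.INTER_CUBIC)[:,:,::-1])"
```

```text
t 0.1 p [ 173.  -495.5  230.8] q [-1.458  0.313  1.498  0.     1.331 -0.223] F [ 0.5 -0.2  0. ] T [0.01 0.02 0.  ] g 1.002
axes x,y,z: [[-0.0, 0.001, -1.0], [0.33, -0.944, -0.001], [-0.944, -0.33, -0.0]]
paddle-dir of jaws (deg) 19.24
shift in tool axes [ 166.1 -213.3 -468.5]
rotvec tool 0 [-2.954e+00 -2.000e-03 -0.000e+00] shift [ 166.1 -213.3 -468.5]
rotvec tool 180 [ 0.187 -0.     0.001] shift [ 166.1 -213.3 -468.5]
```

View pics/s1.png

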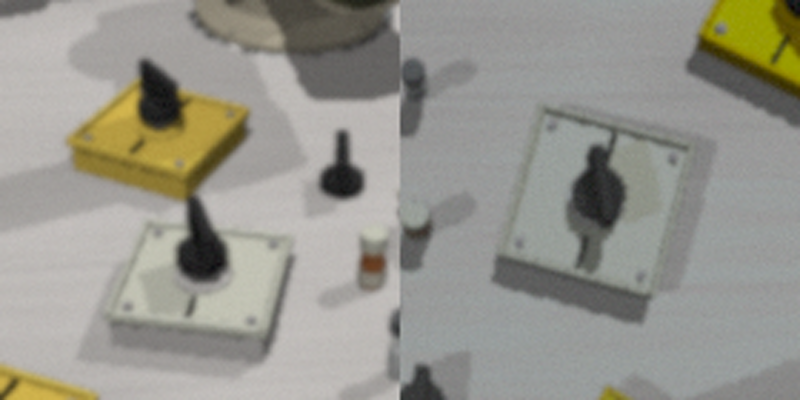

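All keys are needed in every row, so the calls were refused and the arm did not move. The pictures show the same scene as before.

Request:
jog_arm(increments=[{"x": 0,"y": -22,"z": -47,"rx": 0,"ry": 0,"rz": 0,"hand": 85},{"x": 0,"y": -22,"z": -47,"rx": 0,"ry": 0,"rz": 0,"hand": 85},{"x": 0,"y": -22,"z": -47,"rx": 0,"ry": 0,"rz": 0,"hand": 85},{"x": 0,"y": -22,"z": -47,"rx": 0,"ry": 0,"rz": 0,"hand": 85},{"x": 0,"y": -22,"z": -47,"rx": 0,"ry": 0,"rz": 0,"hand": 85}])

```text
time_s: 0.82
eef_pos: [359.6, -313.0, 231.3]
ee_rot: [0.118, 0.697, 0.118, -0.697]
force: [0.4, -0.2, -0.0]
grip_width: 0.99
```

Request:
jog_arm(increments=[{"x": 0,"y": -21,"z": -47,"rx": 0,"ry": 0,"rz": 0,"hand": 85},{"x": 0,"y": -21,"z": -47,"rx": 0,"ry": 0,"rz": 0,"hand": 85},{"x": 0,"y": -21,"z": -47,"rx": 0,"ry": 0,"rz": 0,"hand": 85},{"x": 0,"y": -20,"z": -47,"rx": 0,"ry": 0,"rz": 0,"hand": 85},{"x": 20,"y": -20,"z": -46,"rx": 0,"ry": 0,"rz": 0,"hand": 85}])

```text
time_s: 1.45
eef_pos: [547.3, -138.9, 212.1]
ee_rot: [0.119, 0.698, 0.118, -0.696]
force: [0.6, -0.8, -0.2]
grip_width: 0.992
```

Request:
jog_arm(increments=[{"x": 15,"y": 0,"z": 0,"rx": 0.1,"ry": 0,"rz": 0,"hand": 60},{"x": 15,"y": 0,"z": 0,"rx": 0.08,"ry": 0,"rz": 0,"hand": 50},{"x": 0,"y": 0,"z": 0,"rx": 0,"ry": 0,"rz": 0,"hand": 50},{"x": 0,"y": 0,"z": 0,"rx": 0,"ry": 0,"rz": 0,"hand": 50}])

```text
time_s: 1.95
eef_pos: [545.8, -140.3, 181.9]
ee_rot: [0.056, 0.705, 0.055, -0.705]
force: [-0.4, -0.2, -0.1]
grip_width: 0.583
```

```bash
python3 -c "
from h import *
rep([545,-139.5,65],8.5)
from rig import capture
a=capture('scene')
cv2.imwrite('pics/s2.png',cv2.resize(a[110:310,140:340],(600,600),interpolation=cv2.INTER_CUBIC)[:,:,::-1])"
```

```text
t 1.95 p [ 545.8 -140.3  181.9] q [-0.459  0.437  1.452 -0.     1.251  0.954] F [-0.4 -0.2 -0.1] T [-0.    0.04 -0.01] g 0.583
axes x,y,z: [[0.001, -0.0, -1.0], [0.157, -0.988, 0.0], [-0.988, -0.157, -0.001]]
paddle-dir of jaws (deg) 9.01
shift in tool axes [116.9  -0.9   0.7]
rotvec tool 0 [-3.133e+00  1.000e-03 -1.000e-03] shift [116.9  -0.9   0.7]
rotvec tool 180 [ 0.009 -0.001 -0.   ] shift [116.9  -0.9   0.7]
```

View pics/s2.png

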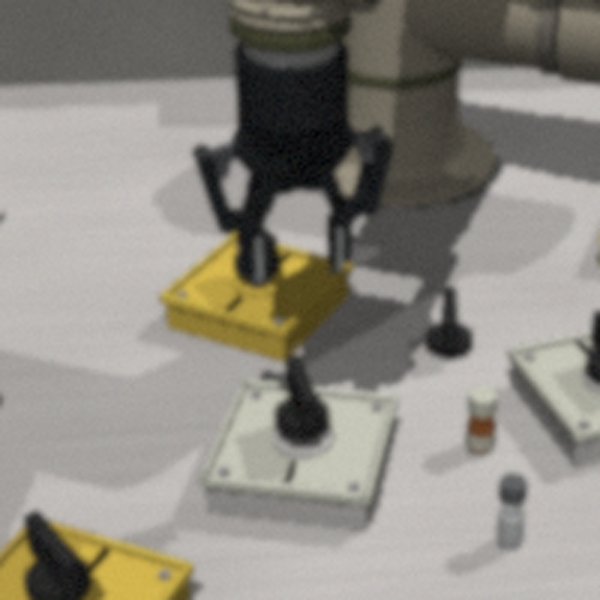

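The picture shows the gripper over the target nut (crop 300,410), with the jaws straddling the paddle. Descending next.

Request:
jog_arm(increments=[{"x": 40,"y": -1,"z": 1,"rx": 0,"ry": 0,"rz": 0,"hand": 50},{"x": 40,"y": 0,"z": 0,"rx": 0,"ry": 0,"rz": 0,"hand": 50},{"x": 20,"y": 0,"z": 0,"rx": 0,"ry": 0,"rz": 0,"hand": 50},{"x": 15,"y": 0,"z": 0,"rx": 0,"ry": 0,"rz": 0,"hand": 50},{"x": 0,"y": 0,"z": 0,"rx": 0,"ry": 0,"rz": 0,"hand": 40}], force=25)

```text
time_s: 2.62
eef_pos: [544.3, -139.2, 66.0]
ee_rot: [-0.055, -0.705, -0.055, 0.705]
force: [-0.1, -0.2, 1.0]
grip_width: 0.468
```

Request:
jog_arm(increments=[{"x": 0,"y": 0,"z": 0,"rx": 0,"ry": 0,"rz": 0,"hand": 20},{"x": 0,"y": 0,"z": 0,"rx": 0,"ry": 0,"rz": 0,"hand": 5},{"x": 0,"y": 0,"z": 0,"rx": 0,"ry": 0,"rz": 0,"hand": 5},{"x": 0,"y": 0,"z": 0,"rx": 0,"ry": 0,"rz": 0,"hand": 5},{"x": 0,"y": 0,"z": 0,"rx": 0,"ry": 0,"rz": 0,"hand": 5}], force=25)

```text
time_s: 3.25
eef_pos: [544.9, -139.6, 66.9]
ee_rot: [0.055, 0.705, 0.055, -0.704]
force: [0.3, -3.8, 3.8]
grip_width: 0.129
```

```bash
python3 -c "
from h import *
rep([545,-139.5,65],8.5)
from rig import capture
a=capture('scene')
cv2.imwrite('pics/s3.png',cv2.resize(a[160:310,160:310],(600,600),interpolation=cv2.INTER_CUBIC)[:,:,::-1])"
```

```text
t 3.25 p [ 544.9 -139.6   66.9] q [-0.459  0.571  1.573 -0.     0.996  0.956] F [ 0.3 -3.8  3.8] T [-0.57 -0.13  0.02] g 0.129
axes x,y,z: [[0.002, -0.001, -1.0], [0.155, -0.988, 0.001], [-0.988, -0.155, -0.001]]
paddle-dir of jaws (deg) 8.92
shift in tool axes [ 1.9 -0.1 -0.1]
rotvec tool 0 [-3.134e+00  2.000e-03 -2.000e-03] shift [ 1.9 -0.1 -0.1]
rotvec tool 180 [ 0.007 -0.001 -0.001] shift [ 1.9 -0.1 -0.1]
```

View pics/s3.png

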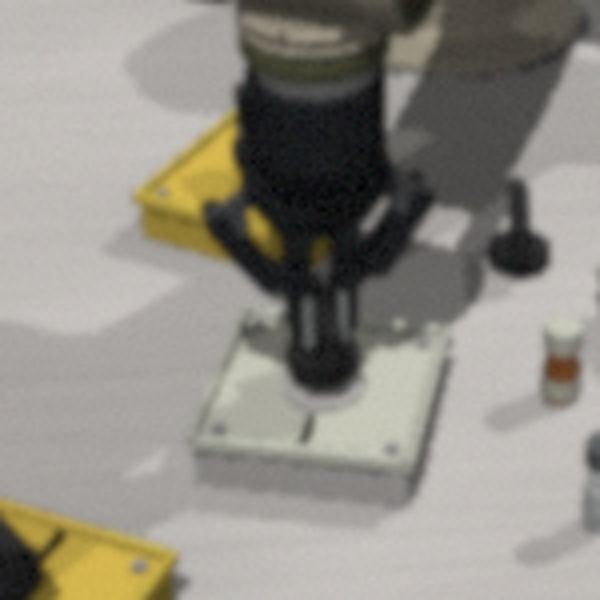

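Grasped: opening is about 11 mm and side forces are small. Turning back (counter-clockwise).

Request:
jog_arm(increments=[{"x": 0,"y": 0,"z": 0,"rx": -0.1,"ry": 0,"rz": 0,"hand": 5},{"x": 0,"y": 0,"z": 0,"rx": -0.1,"ry": 0,"rz": 0,"hand": 5},{"x": 0,"y": 0,"z": 0,"rx": -0.1,"ry": 0,"rz": 0,"hand": 5},{"x": 0,"y": 0,"z": 0,"rx": -0.1,"ry": 0,"rz": 0,"hand": 5},{"x": 0,"y": 0,"z": 0,"rx": -0.1,"ry": 0,"rz": 0,"hand": 5}])

```text
time_s: 3.92
eef_pos: [544.9, -139.6, 66.8]
ee_rot: [0.229, 0.669, 0.228, -0.669]
force: [1.0, -3.2, 5.7]
grip_width: 0.136
```

Request:
jog_arm(increments=[{"x": 0,"y": 0,"z": 0,"rx": -0.1,"ry": 0,"rz": 0,"hand": 5},{"x": 0,"y": 0,"z": 0,"rx": -0.1,"ry": 0,"rz": 0,"hand": 5},{"x": 0,"y": 0,"z": 0,"rx": -0.1,"ry": 0,"rz": 0,"hand": 5},{"x": 0,"y": 0,"z": 0,"rx": -0.1,"ry": 0,"rz": 0,"hand": 5},{"x": 0,"y": 0,"z": 0,"rx": -0.1,"ry": 0,"rz": 0,"hand": 5}])

```text
time_s: 4.55
eef_pos: [544.8, -139.6, 66.1]
ee_rot: [0.388, 0.592, 0.387, -0.592]
force: [3.1, -4.2, -1.4]
grip_width: 0.13
```

```bash
python3 -c "
from h import *
rep([545,-139.5,65])
from rig import capture
a=capture('scene')
cv2.imwrite('pics/s4.png',cv2.resize(a[160:310,160:310],(600,600),interpolation=cv2.INTER_CUBIC)[:,:,::-1])"
```

```text
t 4.55 p [ 544.8 -139.6   66.1] q [-0.459  0.572  1.574 -0.     0.995 -0.047] F [ 3.1 -4.2 -1.4] T [-0.68 -0.51  0.  ] g 0.13
axes x,y,z: [[0.001, -0.001, -1.0], [0.916, -0.4, 0.001], [-0.4, -0.916, 0.0]]
paddle-dir of jaws (deg) 66.4
shift in tool axes [ 1.1  0.1 -0.1]
```

View pics/s4.png

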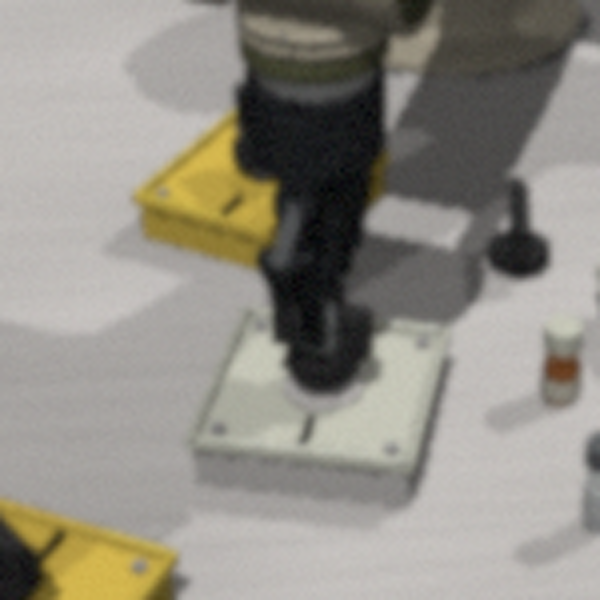

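The jaw angle of 66.4° gives a turn of about -0.40, and the vertical force changed sign, so the nut is free. Opening to let it drop.

Request:
jog_arm(increments=[{"x": 0,"y": 0,"z": 0,"rx": 0,"ry": 0,"rz": 0,"hand": 26},{"x": 0,"y": 0,"z": 0,"rx": 0,"ry": 0,"rz": 0,"hand": 26},{"x": 0,"y": 0,"z": 0,"rx": 0,"ry": 0,"rz": 0,"hand": 26},{"x": 0,"y": 0,"z": 0,"rx": 0,"ry": 0,"rz": 0,"hand": 26}])

```text
time_s: 5.1
eef_pos: [544.4, -139.1, 66.2]
ee_rot: [-0.386, -0.592, -0.386, 0.592]
force: [0.9, -0.8, -0.6]
grip_width: 0.301
```

```bash
python3 -c "
from h import *
rep([545,-139.5,58.5])
from rig import capture
a=capture('scene')
b=cv2.imread('pics/scene0.png')[:,:,::-1]
f=lambda a:cv2.resize(a[220:290,205:275],(400,400),interpolation=cv2.INTER_CUBIC)
cv2.imwrite('pics/s5.png',np.hstack([f(b),f(a)])[:,:,::-1])"
```

```text
t 5.1 p [ 544.4 -139.1   66.2] q [-0.459  0.572  1.574  0.     0.996 -0.044] F [ 0.9 -0.8 -0.6] T [ 0.02  0.05 -0.02] g 0.301
axes x,y,z: [[-0.0, 0.0, -1.0], [0.915, -0.403, -0.0], [-0.403, -0.915, -0.0]]
paddle-dir of jaws (deg) 66.22
shift in tool axes [7.7 0.8 0.1]
```

View pics/s5.png

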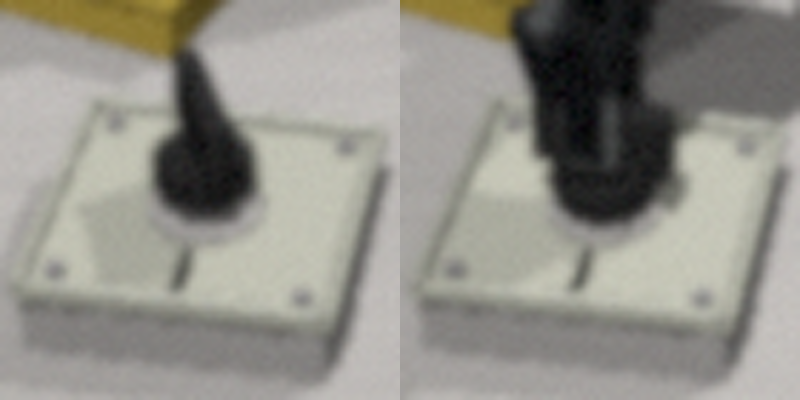

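```bash
python3 -c "
from h import *
from rig import capture
a=np.mean([capture('scene').astype(float) for _ in range(2)],0)
b=cv2.imread('pics/scene0.png')[:,:,::-1].astype(float)
for im in(b,a):
  print(im[248:266,236:244].mean((1,2)).round(0))
"
```

```text
[ 32.  32.  31.  31.  27.  26.  27.  32.  47.  68. 101. 134. 152. 151.
 150. 156. 159. 160.]
[ 47.  43.  32.  27.  32.  36.  34.  32.  31.  38.  66. 106. 137. 148.
 150. 152. 157. 161.]
```

```bash
python3 -c "
from h import *
for z in(52,49.5,46,43,39.5,36,33,30): print(z,proj('scene',[565,-139.5,z]).round(1),proj('scene',[570,-139.5,z]).round(1))
c=capture=None
from rig import capture
a=capture('scene');b=cv2.imread('pics/scene0.png')[:,:,::-1]
for u in(232,236,240,244,248): print(u,b[248:266,u].mean(1).round(),a[248:266,u].mean(1).round())
"
```

```text
52 [240.6 254.7] [240.8 256. ]
49.5 [240.7 255.5] [240.8 256.9]
46 [240.7 256.8] [240.9 258.1]
43 [240.7 257.8] [240.9 259.1]
39.5 [240.8 259. ] [240.9 260.4]
36 [240.8 260.2] [240.9 261.6]
33 [240.8 261.2] [241.  262.6]
30 [240.9 262.3] [241.  263.6]
232 [ 79.  79.  76.  75.  85. 102. 120. 135. 147. 152. 150. 147. 152. 161.
 159. 163. 162. 164.] [ 54.  49.  48.  53.  55.  76.  89. 108. 125. 144. 150. 149. 153. 158.
 165. 166. 173. 178.]
236 [ 41.  41.  36.  37.  33.  29.  27.  43.  66.  97. 128. 148. 153. 146.
 147. 142. 132. 122.] [ 45.  44.  29.  28.  32.  32.  29.  28.  35.  48.  90. 131. 148. 148.
 149. 144. 137. 130.]
240 [ 27.  32.  25.  31.  27.  29.  31.  29.  41.  58.  94. 132. 149. 156.
 156. 167. 179. 185.] [ 53.  49.  36.  30.  34.  37.  34.  27.  31.  32.  49.  91. 132. 149.
 152. 159. 172. 181.]
244 [ 29.  24.  25.  16.  25.  20.  23.  34.  54.  71. 101. 143. 159. 159.
 163. 179. 189. 190.] [ 34.  26.  28.  29.  33.  30.  27.  31.  37.  42.  76. 107. 135. 147.
 163. 181. 191. 191.]
248 [ 63.  55.  53.  49.  56.  68.  91. 120. 145. 161. 166. 160. 165. 176.
 186. 192. 187. 188.] [ 29.  31.  30.  30.  29.  37.  49.  76. 108. 135. 150. 156. 162. 177.
 189. 192. 190. 193.]
```

The shift in the hub edge (about 1.5 px) is ambiguous, so I'll rise briefly for an unobstructed look.

Request:
jog_arm(increments=[{"x": -30,"y": 0,"z": 0,"rx": 0,"ry": 0,"rz": 0,"hand": 40},{"x": -50,"y": 0,"z": 0,"rx": 0,"ry": 0,"rz": 0,"hand": 40},{"x": -50,"y": 0,"z": 0,"rx": 0,"ry": 0,"rz": 0,"hand": 40},{"x": 0,"y": 0,"z": 0,"rx": 0,"ry": 0,"rz": 0,"hand": 40}])

```text
time_s: 5.8
eef_pos: [545.8, -139.8, 200.1]
ee_rot: [0.389, 0.594, 0.384, -0.591]
force: [0.4, 0.4, -0.7]
grip_width: 0.464
```

```bash
python3 -c "
from h import *
rep([545,-139.5,58.5],66.4)
from rig import capture
a=capture('scene')
b=cv2.imread('pics/scene0.png')[:,:,::-1]
cv2.imwrite('pics/scene6.png',a[:,:,::-1])
f=lambda a:cv2.resize(a[220:290,205:275],(400,400),interpolation=cv2.INTER_CUBIC)
cv2.imwrite('pics/s6.png',np.hstack([f(b),f(a)])[:,:,::-1])
for im in(b,a):
  print(im[248:266,236:244].mean((1,2)).round(0))
for z in(94,87.5): 
  for ph in(63,66,69):
    d=np.array([np.cos(np.radians(ph)),np.sin(np.radians(ph)),0])*30
    print(z,ph,[((proj('scene',np.array([545,-139.5,z])+s*d)-[205,220])*400/70).round() for s in(1,-1)])
"
```

```text
t 5.8 p [ 545.8 -139.8  200.1] q [-0.459  0.418  1.432  0.     1.284 -0.044] F [ 0.4  0.4 -0.7] T [-0.02 -0.05  0.01] g 0.464
axes x,y,z: [[0.007, -0.003, -1.0], [0.915, -0.403, 0.008], [-0.403, -0.915, 0.0]]
paddle-dir of jaws (deg) 66.23
shift in tool axes [141.6  -2.    0. ]
rotvec tool 0 [ 3.139 -0.012 -0.   ] shift [141.6  -2.    0. ]
rotvec tool 180 [-0.003  0.    -0.008] shift [141.6  -2.    0. ]
[ 32.  32.  31.  31.  27.  26.  27.  32.  47.  68. 101. 134. 152. 151.
 150. 156. 159. 160.]
[ 31.  34.  35.  38.  39.  37.  33.  31.  29.  39.  65. 105. 137. 149.
 150. 153. 156. 160.]
94 63 [array([268.,  99.]), array([129.,  68.])]
94 66 [array([270.,  97.]), array([127.,  70.])]
94 69 [array([271.,  95.]), array([126.,  72.])]
87.5 63 [array([268., 112.]), array([130.,  81.])]
87.5 66 [array([270., 110.]), array([128.,  83.])]
87.5 69 [array([271., 108.]), array([127.,  85.])]
```

View pics/s6.png

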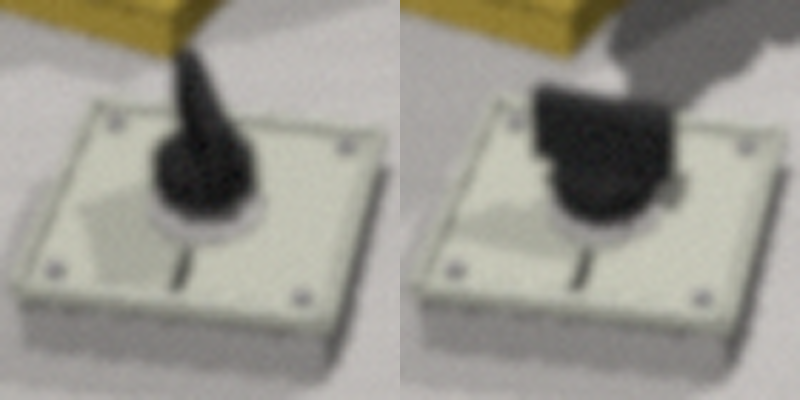

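It has dropped. The paddle's top edge, mid-row 94 in the crop, agrees with the 96 predicted for dropped, against 83 for high. Regrasping 6 mm lower.

Request:
jog_arm(increments=[{"x": 50,"y": 0,"z": 0,"rx": 0,"ry": 0,"rz": 0,"hand": 40},{"x": 50,"y": 0,"z": 0,"rx": 0,"ry": 0,"rz": 0,"hand": 40},{"x": 25,"y": 0,"z": 0,"rx": 0,"ry": 0,"rz": 0,"hand": 40},{"x": 11,"y": 0,"z": 0,"rx": 0,"ry": 0,"rz": 0,"hand": 40},{"x": 0,"y": 0,"z": 0,"rx": 0,"ry": 0,"rz": 0,"hand": 20}])

```text
time_s: 6.48
eef_pos: [544.2, -139.1, 59.7]
ee_rot: [-0.386, -0.592, -0.387, 0.593]
force: [-0.3, -0.1, 0.5]
grip_width: 0.269
```

Request:
jog_arm(increments=[{"x": 0,"y": 0,"z": 0,"rx": 0,"ry": 0,"rz": 0,"hand": 5},{"x": 0,"y": 0,"z": 0,"rx": 0,"ry": 0,"rz": 0,"hand": 5},{"x": 0,"y": 0,"z": 0,"rx": 0,"ry": 0,"rz": 0,"hand": 5},{"x": 0,"y": 0,"z": 0,"rx": 0,"ry": 0,"rz": 0,"hand": 5}], force=25)

```text
time_s: 6.98
eef_pos: [544.9, -139.5, 60.8]
ee_rot: [0.387, 0.593, 0.386, -0.592]
force: [2.6, -0.9, 1.5]
grip_width: 0.135
```

```bash
python3 -c "
from h import *
rep([545,-139.5,58.5],66.4)"
```

```text
t 6.97 p [ 544.9 -139.5   60.8] q [-0.459  0.58   1.578 -0.     0.983 -0.044] F [ 2.6 -0.9  1.5] T [-0.13 -0.36  0.03] g 0.135
axes x,y,z: [[0.001, -0.001, -1.0], [0.915, -0.403, 0.002], [-0.403, -0.915, 0.0]]
paddle-dir of jaws (deg) 66.22
shift in tool axes [ 2.3  0.1 -0. ]
rotvec tool 0 [ 3.138e+00 -2.000e-03 -0.000e+00] shift [ 2.3  0.1 -0. ]
rotvec tool 180 [-0.003  0.    -0.002] shift [ 2.3  0.1 -0. ]
```

Request:
jog_arm(increments=[{"x": 0,"y": 0,"z": 0,"rx": 0.12,"ry": 0,"rz": 0,"hand": 5},{"x": 0,"y": 0,"z": 0,"rx": 0.12,"ry": 0,"rz": 0,"hand": 5},{"x": 0.3,"y": 0,"z": 0,"rx": 0.12,"ry": 0,"rz": 0,"hand": 5},{"x": 0.3,"y": 0,"z": 0,"rx": 0.12,"ry": 0,"rz": 0,"hand": 5},{"x": 0.3,"y": 0,"z": 0,"rx": 0.12,"ry": 0,"rz": 0,"hand": 5}])

```text
time_s: 7.6
eef_pos: [545.0, -139.5, 60.0]
ee_rot: [0.193, 0.681, 0.192, -0.68]
force: [2.4, -1.2, 1.0]
grip_width: 0.134
```

Request:
jog_arm(increments=[{"x": 0.4,"y": 0,"z": 0,"rx": 0.12,"ry": 0,"rz": 0,"hand": 5},{"x": 0.4,"y": 0,"z": 0,"rx": 0.12,"ry": 0,"rz": 0,"hand": 5},{"x": 0.4,"y": 0,"z": 0,"rx": 0.12,"ry": 0,"rz": 0,"hand": 5},{"x": 0.4,"y": 0,"z": 0,"rx": 0.12,"ry": 0,"rz": 0,"hand": 5},{"x": 0.4,"y": 0,"z": 0,"rx": 0.12,"ry": 0,"rz": 0,"hand": 5}])

```text
time_s: 8.22
eef_pos: [545.1, -139.7, 57.8]
ee_rot: [-0.017, 0.708, -0.017, -0.706]
force: [2.4, -2.0, 1.8]
grip_width: 0.133
```

```bash
python3 -c "
from h import *
rep([545,-139.5,55.5],-16.5)"
```

```text
t 8.22 p [ 545.1 -139.7   57.8] q [-0.459  0.584  1.579 -0.     0.976  1.16 ] F [ 2.4 -2.   1.8] T [-0.4  -0.53 -0.01] g 0.133
axes x,y,z: [[0.002, -0.001, -1.0], [-0.048, -0.999, 0.001], [-0.999, 0.048, -0.002]]
paddle-dir of jaws (deg) -2.76
shift in tool axes [ 2.3 -0.2  0.1]
rotvec tool 0 [-2.902e+00  1.000e-03 -3.000e-03] shift [ 2.3 -0.2  0.1]
rotvec tool 180 [ 0.24  -0.002 -0.001] shift [ 2.3 -0.2  0.1]
```

Request:
jog_arm(increments=[{"x": 0.3,"y": 0,"z": 0,"rx": 0.08,"ry": 0,"rz": 0,"hand": 5},{"x": 0.3,"y": 0,"z": 0,"rx": 0.08,"ry": 0,"rz": 0,"hand": 5},{"x": 0.2,"y": 0,"z": 0,"rx": 0.06,"ry": 0,"rz": 0,"hand": 5},{"x": 0,"y": 0,"z": 0,"rx": 0,"ry": 0,"rz": 0,"hand": 5}])

```text
time_s: 8.72
eef_pos: [545.2, -139.7, 57.7]
ee_rot: [-0.093, 0.702, -0.094, -0.7]
force: [0.4, -2.4, 6.6]
grip_width: 0.136
```

```bash
python3 -c "
from h import *
rep([545,-139.5,55.5],-16.5)"
```

```text
t 8.72 p [ 545.2 -139.7   57.7] q [-0.459  0.584  1.579 -0.     0.976  1.377] F [ 0.4 -2.4  6.6] T [-0.17 -0.06 -0.03] g 0.136
axes x,y,z: [[0.002, -0.001, -1.0], [-0.262, -0.965, 0.001], [-0.965, 0.262, -0.002]]
paddle-dir of jaws (deg) -15.18
shift in tool axes [ 2.2 -0.2  0.3]
rotvec tool 0 [-3.119e+00  1.000e-03 -4.000e-03] shift [ 2.2 -0.2  0.3]
rotvec tool 180 [ 0.023 -0.002 -0.001] shift [ 2.2 -0.2  0.3]
```

Request:
jog_arm(increments=[{"x": 0,"y": 0,"z": 0,"rx": 0.02,"ry": 0,"rz": 0,"hand": 5},{"x": 0,"y": 0,"z": 0,"rx": 0.02,"ry": 0,"rz": 0,"hand": 5},{"x": 0,"y": 0,"z": 0,"rx": 0,"ry": 0,"rz": 0,"hand": 5}])

```text
time_s: 9.1
eef_pos: [545.2, -139.7, 57.8]
ee_rot: [-0.107, 0.7, -0.108, -0.698]
force: [0.7, -1.5, 6.5]
grip_width: 0.137
```

```bash
python3 -c "
from h import *
rep([545,-139.5,55.5],-16.5)"
```

```text
t 9.1 p [ 545.2 -139.7   57.8] q [-0.459  0.584  1.579 -0.     0.976  1.416] F [ 0.7 -1.5  6.5] T [-0.15 -0.04  0.03] g 0.137
axes x,y,z: [[0.002, -0.001, -1.0], [-0.3, -0.954, 0.001], [-0.954, 0.3, -0.003]]
paddle-dir of jaws (deg) -17.44
shift in tool axes [ 2.3 -0.2  0.3]
rotvec tool 0 [ 3.125e+00 -1.000e-03  4.000e-03] shift [ 2.3 -0.2  0.3]
rotvec tool 180 [-0.016 -0.003 -0.001] shift [ 2.3 -0.2  0.3]
```

Request:
jog_arm(increments=[{"x": 0,"y": 0,"z": 0,"rx": 0.03,"ry": 0,"rz": 0,"hand": 5},{"x": 0,"y": 0,"z": 0,"rx": 0.03,"ry": 0,"rz": 0,"hand": 5},{"x": 0,"y": 0,"z": 0,"rx": 0,"ry": 0,"rz": 0,"hand": 5}])

```text
time_s: 9.48
eef_pos: [545.2, -139.8, 57.8]
ee_rot: [-0.128, 0.696, -0.129, -0.695]
force: [0.7, -1.9, 6.4]
grip_width: 0.139
```

```bash
python3 -c "
from h import *
rep([545,-139.5,55.5],-16.5)"
```

```text
t 9.47 p [ 545.2 -139.8   57.8] q [-0.459  0.584  1.579 -0.     0.976  1.477] F [ 0.7 -1.9  6.4] T [-0.21 -0.03  0.06] g 0.139
axes x,y,z: [[0.002, -0.001, -1.0], [-0.356, -0.934, 0.001], [-0.934, 0.356, -0.003]]
paddle-dir of jaws (deg) -20.88
shift in tool axes [ 2.3 -0.2  0.3]
rotvec tool 0 [ 3.065e+00 -1.000e-03  4.000e-03] shift [ 2.3 -0.2  0.3]
rotvec tool 180 [-0.077 -0.003 -0.001] shift [ 2.3 -0.2  0.3]
```

Torque is rising and the pads are being spread, so the nut is against its stop. Releasing and rising.

Request:
jog_arm(increments=[{"x": 0,"y": 0,"z": 0,"rx": 0,"ry": 0,"rz": 0,"hand": 40},{"x": 0,"y": 0,"z": 0,"rx": 0,"ry": 0,"rz": 0,"hand": 40},{"x": 0,"y": 0,"z": 0,"rx": 0,"ry": 0,"rz": 0,"hand": 40},{"x": 0,"y": 0,"z": 0,"rx": 0,"ry": 0,"rz": 0,"hand": 40}])

```text
time_s: 9.98
eef_pos: [544.4, -139.1, 56.5]
ee_rot: [0.128, -0.695, 0.128, 0.696]
force: [0.1, -0.6, 1.1]
grip_width: 0.469
```

Request:
jog_arm(increments=[{"x": -40,"y": 0,"z": 0,"rx": 0,"ry": 0,"rz": 0,"hand": 50},{"x": -50,"y": 0,"z": 0,"rx": 0,"ry": 0,"rz": 0,"hand": 50},{"x": -50,"y": 0,"z": 0,"rx": 0,"ry": 0,"rz": 0,"hand": 50},{"x": -20,"y": 0,"z": 0,"rx": 0,"ry": 0,"rz": 0,"hand": 50},{"x": 0,"y": -10,"z": 55,"rx": 0,"ry": 0,"rz": 0,"hand": 50}])

```text
time_s: 10.6
eef_pos: [497.9, -111.4, 217.7]
ee_rot: [-0.128, 0.697, -0.129, -0.694]
force: [-0.2, 0.1, 0.6]
grip_width: 0.586
```

Request:
jog_arm(increments=[{"x": 0,"y": 30,"z": 45,"rx": 0,"ry": 0,"rz": 0,"hand": 50},{"x": 0,"y": 45,"z": 30,"rx": 0,"ry": 0,"rz": 0,"hand": 50},{"x": 0,"y": 50,"z": 10,"rx": 0,"ry": 0,"rz": 0,"hand": 50},{"x": 0,"y": 50,"z": 0,"rx": 0,"ry": 0,"rz": 0,"hand": 50},{"x": 0,"y": 50,"z": 0,"rx": 0,"ry": 0,"rz": 0,"hand": 50}])

```text
time_s: 11.22
eef_pos: [336.2, -291.6, 216.9]
ee_rot: [-0.128, 0.696, -0.128, -0.695]
force: [0.9, -0.2, 0.6]
grip_width: 0.583
```

```bash
python3 -c "
from h import *
rep()
from rig import capture
s=capture('scene');t=capture('top')
cv2.imwrite('pics/scene7.png',s[:,:,::-1]);cv2.imwrite('pics/top7.png',t[:,:,::-1])
f=lambda im,x,y:cv2.resize(im[y-40:y+40,x-40:x+40],(300,300),interpolation=cv2.INTER_CUBIC)
g=np.vstack([np.hstack([f(t,332,176),f(t,217,200)]),np.hstack([f(s,240,255),f(s,343,238)])])
cv2.imwrite('pics/crop7.png',g[:,:,::-1])"
```

```text
t 11.22 p [ 336.2 -291.6  216.9] q [-0.979  0.148  1.746  0.     1.247  0.956] F [ 0.9 -0.2  0.6] T [-0.   -0.03  0.04] g 0.583
axes x,y,z: [[0.0, -0.0, -1.0], [-0.356, -0.934, 0.0], [-0.934, 0.356, -0.001]]
paddle-dir of jaws (deg) -20.88
```

View pics/crop7.png

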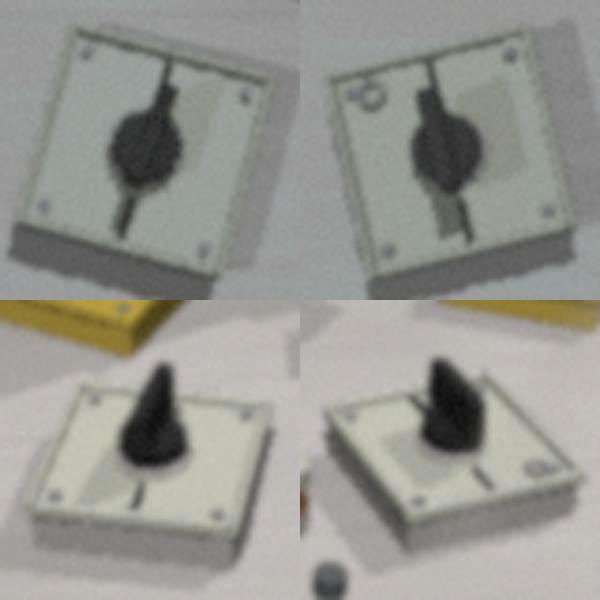

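The paddle now looks in line with the lines, and the other nut is unchanged. Quantitative check of angle and height next.

```bash
python3 -c "
from h import *
t=cv2.imread('pics/top7.png');s=cv2.imread('pics/scene7.png')
o1=(307,151);o2=(215,220)
e=lambda im,o,g:cv2.resize((255*(np.clip(im[o[1]:o[1]+50,o[0]:o[0]+50]*g,0,255)/255.)**.6).astype(np.uint8),(400,400),interpolation=cv2.INTER_CUBIC)
A=e(t.astype(float),o1,2.2);B=e(s.astype(float),o2,1.8)
for z,col in((84,(0,0,255)),(90.5,(255,0,0))):
  for ph in(-16.5,-6.5):
    r=np.radians(ph);c=np.array([545,-139.5,z]);d=np.array([np.cos(r),np.sin(r),0])*30
    for im,n,o in((A,'top',o1),(B,'scene',o2)):
      for k in(1,-1):
        p=(proj(n,c+k*d)-o+.5)*8;cv2.circle(im,tuple(int(v) for v in p),4,col if ph<-10 else (0,160,0),1)
cv2.imwrite('pics/z7.png',np.hstack([A,B]))
a=cv2.imread('pics/scene0.png')
print([i[248:266,236:244].mean((1,2)).round() for i in(a,s)])
d0=a.astype(int)[215:265,318:372];d1=s.astype(int)[215:265,318:372];print('other nut diff mean',abs(d0-d1).mean())
"
```

```text
[array([ 32.,  32.,  31.,  31.,  27.,  26.,  27.,  32.,  47.,  68., 101.,
       134., 152., 151., 150., 156., 159., 160.]), array([ 26.,  26.,  28.,  32.,  31.,  32.,  32.,  32.,  28.,  25.,  42.,
        84., 124., 143., 152., 159., 164., 164.])]
other nut diff mean 2.062962962962963
```

View pics/z7.png

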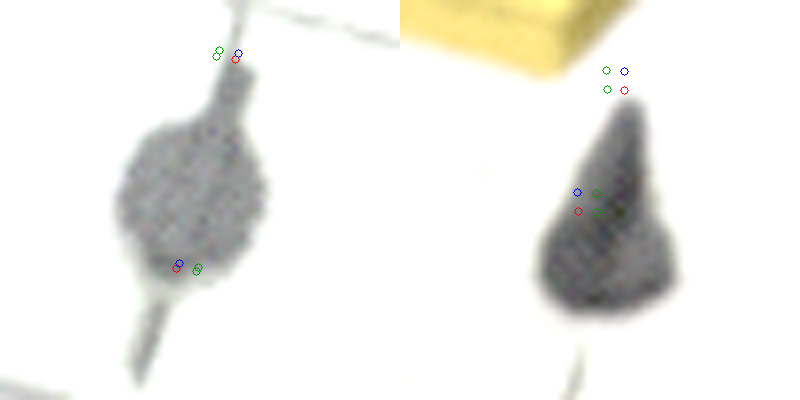

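Angle and height match home: the red predicted points lie on the paddle's ends. Handing in.

```bash
python3 -c "
from rig import finish_job
print(finish_job())"
```

```text
the job is handed in; nothing more can be done
None
```

The high nut is home. I turned it back about 1.0 rad (to about -0.40), opened the fingers, and the pictures showed it had dropped into the thread. I then gripped it again, turned it clockwise about 1.5 rad to its stop, let go and moved clear. The job was handed in at about 11.3 s.

**Last checks:**
- **Paddle:** it lies in line with the cover's lines, within a few degrees.
- **Height:** the hub sits lower than at the start, and the paddle's top matches the home height to within the camera's accuracy.
- **Other nut:** unchanged, with a mean picture difference of about 2 grey levels, which is noise.
- **Forces:** the readings I took stayed under 10 N.

**What disagreed or failed:**
- **Drop:** the hub's lower edge moved only about 1.5 px after the drop, less than the 2.2 to 2.4 px I expected. I lifted clear to look again, and the paddle-top height confirmed the drop.
- **Stop:** the resistance there was faint, about 0.06 N m. The jaws turned about 4° past the line while the paddle stayed in line, so they probably slipped slightly on it.
- **Moves:** my first three were refused because every row needs all its keys; nothing moved.

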